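# Nest the sorting pans under the dust cover

### The job

Clear the bench for the day: first swing the orange cover of the pan stand up until it is past upright, then nest all the steel sorting pans that are there on the round rubber pad, the largest flat inside the pad's low rim and each other one standing flat inside the next larger one, with their handles fanned out over the open front of the stand, at least 30 degrees between any two handles. When all are nested, fold the cover forward over them to its 45 degree mark and leave it there; no pan may be tipped over on the way.

Things in the scene. Friction and masses are not known exactly. Their poses are not given: they have to be found in the camera images.
- pan_stand: grey fixed stand: base plate 165 x 160 x 6 mm, a round rubber pad (120 mm) inside a low steel rim (128 mm outside, top 14 mm above the worktop), and a back wall 84 mm high that carries the cover. Origin on the worktop under the pad's centre; x points to the back wall (its face at x = +76 mm), z up. The front is its -x side, roughly towards the robot. Place and yaw vary; it cannot be moved
- pad_center (a point): centre of the top of the round rubber pad, 8 mm above the worktop and 6 mm below the top of the steel rim round it
- cover_hinge (a point): middle of the cover's hinge axis, 75 mm behind the pad's centre and 90 mm above the worktop; the axis runs along the stand's y
- cover (a joint): angle of the orange cover, rad: 0 = level, reaching forward from the hinge over the pad; grows as its free front edge swings up and back; 1.57 = upright; stop at 1.92. A friction hinge (0.3 N m): it stays wherever it is left. A red line on the white disc at each end of the hinge marks 45 degrees (0.785)
- cover_bar (a point): middle of the cover's round steel bar, 12 mm in diameter and 110 mm long, parallel to the hinge axis and 155 mm from it, held by two 8 mm rods 55 mm either side of its middle. The orange panel (150 mm wide, 4 mm thick) ends 105 mm from the hinge, so there is an open gap of 44 mm between panel and bar. The bar can be pinched from above at any cover angle, and turns between the fingers as the cover swings
- pan_red: largest of the empty round steel sorting pans, 112 mm outside diameter at the rim (106 mm at the foot), 34 mm high, wall 2.5 mm, floor 4 mm, about 220 g, with a flat red handle. Origin at the centre of the underside, z up. The handle is a straight bar 12 mm wide and 10 mm thick that points along the pan's own -x, its underside level with the rim (34 mm up), its end 125 mm from the origin. Always present
- pan_red_grip (a point): point on the red handle's centre line, 95 mm from the pan's axis and 39 mm above its underside; a good place to pinch the handle from above
- pan_blue: second largest of the empty round steel sorting pans, 92 mm outside diameter at the rim (86 mm at the foot), 36 mm high, wall 2.5 mm, floor 4 mm, about 170 g, with a flat blue handle. Origin at the centre of the underside, z up. The handle is a straight bar 12 mm wide and 10 mm thick that points along the pan's own -x, its underside level with the rim (36 mm up), its end 125 mm from the origin. May be absent
- pan_blue_grip (a point): point on the blue handle's centre line, 95 mm from the pan's axis and 41 mm above its underside; a good place to pinch the handle from above
- pan_green: third largest of the empty round steel sorting pans, 72 mm outside diameter at the rim (66 mm at the foot), 38 mm high, wall 2.5 mm, floor 4 mm, about 130 g, with a flat green handle. Origin at the centre of the underside, z up. The handle is a straight bar 12 mm wide and 10 mm thick that points along the pan's own -x, its underside level with the rim (38 mm up), its end 125 mm from the origin. May be absent
- pan_green_grip (a point): point on the green handle's centre line, 95 mm from the pan's axis and 43 mm above its underside; a good place to pinch the handle from above
- pan_yellow: smallest of the empty round steel sorting pans, 54 mm outside diameter at the rim (48 mm at the foot), 40 mm high, wall 2.5 mm, floor 4 mm, about 100 g, with a flat yellow handle. Origin at the centre of the underside, z up. The handle is a straight bar 12 mm wide and 10 mm thick that points along the pan's own -x, its underside level with the rim (40 mm up), its end 125 mm from the origin. May be absent
- pan_yellow_grip (a point): point on the yellow handle's centre line, 95 mm from the pan's axis and 45 mm above its underside; a good place to pinch the handle from above

How it is judged:
By the outcome, as a careful person would: the job done as asked, in the order asked, and still so for the second after the job is handed in, with the robot touching nothing.
Of pan_blue, pan_green, pan_yellow only 2 to 3 are there at a start; the rules pass over those that are not, and their reading is None.
At some moment in a run one of pan_red, pan_blue, pan_green, pan_yellow may be knocked a few centimetres aside while the robot is not near it.
It also fails if it takes over 210 s, if anything falls off the work surface, if the arm or the gripper's body presses on something with over 40 N, if the wrist force passes 120 N, or if a joint passes its speed limit or range.

### The arm

A 7-joint arm with a two-finger parallel gripper is mounted at the origin on a cart in front of the work surface, level with it; the furniture and walls round the work are solid. World frame = base frame: x ahead of the robot, y to its left, z up, the work surface at z = 0. Lengths are in mm, angles in rad, forces in N, time in s.
With the tool pointing down it reaches from about 400 to 875 mm from the base axis. Payload 4.4 kg.
Tool frame: the origin (TCP) lies on the centre line of the jaws, within the pads' length; the fingertips stand 19 mm ahead of it and the grasp point (between the pads) is the TCP; z points along the fingers, y is the line along which they close (so a half turn about z gives the same grasp; the last joint's range is limited). The gripper opens to 85 mm and grips with 20 to 120 N. Pads are 22 mm wide; open, the fingers measure 114 mm over their backs; the gripper's body (76 mm by 85 mm) begins 54 mm behind the grasp point. The pads swing forward as they close: fully open they stand 13 mm farther back than shut.
Start: joints at [1.113, 0.628, 0.038, 1.517, -0.027, 0.996, -0.02], TCP at [248.232, -600.748, 250.313] pointing down, gripper open.
Joint ranges: [-3.06, 3.06], [-0.37, 2.12], [-1.25, 1.32], [0.18, 2.47], [-1.1, 4.24], [0.23, 1.98], [-2.94, 2.94]. Speed limits (rad/s): [2.57, 2.57, 3.14, 3.14, 3.14, 3.14, 3.14].

### API

Orientations are given as [roll, pitch, yaw] about the fixed x, y, z axes, in that order (R = Rz(yaw) Ry(pitch) Rx(roll)).
In Python, from cell import ctrl, viewer, silhouettes gives the robot as it stands.
- The arm moves only by the shell command python3 -m creep 'ROWS'. ROWS is JSON, a list of rows, each an object with "jaw": the gripper command: -1 is shut, 1 is fully open, values between are in proportion; "xyz": the shift along the tool's x, y, z in mm, a list of three; "angular": the turn, a rotation vector about the tool's x, y, z in rad, a list of three. In form: [{"jaw": jaw, "xyz": [tx, ty, tz], "angular": [rx, ry, rz]}, ...]. A call has 1 to 12 rows; each row is the pose to reach, as a shift and turn from the pose commanded when the call began, along the tool's axes at that moment; what a row does not reach only later rows make up. A row lasts 1/8 s, in which the tool goes at most 62.5 mm and 10.7 degrees, less where a joint would pass 70% of its speed; a pose out of reach is approached as far as the arm can. A call with a gripper value outside its range is refused whole. The fingers move at their own pace and stop on an object; the grip force is fixed at half the most. Time passes only in rows, so rows that repeat a pose let the fingers close. It gives the time, the measured TCP pose, the force, the opening and the grip force at its end, in the units of the state.
- ctrl.read_state(): the state, without advancing time (a new reading comes with each control period).
- viewer.get_image(name): name is "scene" or "top"; returns (picture, depth): 480x640x3 uint8, red, green, blue; 480x640 float32, mm along the optical axis (not along the pixel's ray), 0 where there is no reading.
- viewer.camera_model(name): a dict with "fx", "fy", "cx", "cy" (pixels), "dist" ([k1, k2, p1, p2, k3] as OpenCV has them; the pictures are not rectified), "T" (4x4, takes a point from camera to world coordinates). Camera axes: x right, y down, z forward; pixel columns grow to the right and rows downward; lengths in mm; the calibration is good to about 2 mm. A picture is of the moment at which its call begins. camera_model takes no time and is no camera call.
- ctrl.finish_job(): hands the job in; it is judged then, once.
Trained networks look in the newest picture that a camera, given by its name, has taken for a name from the list of things; names that differ only in an ending like _2 or _b are one class to them, and where a whole thing is asked for, a point or a joint stands for the part that bears it (a point fixed in the world has none). Each returns a list of dicts, best first, with "score" (0 to 1); they miss things now and then, are a little off and sometimes report something else, mostly with a low value. They report only what shows in the picture. A call takes as long as a camera call.
- silhouettes(camera, target): "pixels" (480x640 bool, what is visible of it) and "xy" ([column, row] in pixels, amid what is visible of it).
The state is a dict: "clock": time; "qpos": joint angles; "qd": joint speeds; "tau": joint torques, N m; "eef_pos": TCP position; "tool_rot": TCP orientation; "force": force on the tool from outside, world axes, zero at the start; "torque": the same for the moment, N m; "width": finger opening in mm; "gripper_force": force on a finger pad.
Only numpy, scipy, OpenCV 4.12 (cv2) and the standard library are available. Lean on these libraries where they do the work, as an engineer would, in place of code of your own. Each camera call takes 0.05 s, during which the arm holds its last target. There are 200 camera calls.

## Working session

There is one attempt and no reset: what is moved stays moved. The work goes in short steps, Python scripts to look and compute and a shell command to move; the robot and the scene stay as the last step left them, time stands still between calls to the robot, and variables do not carry over. Pictures are saved under pics/ and viewed, at most 14 in all, crops included, and the job is handed in when it is done.

```bash
ls; mkdir -p pics; python3 - <<'E'
from cell import ctrl, viewer, silhouettes
import cv2, numpy as np
s=ctrl.read_state(); print({k:s[k] for k in("clock","eef_pos","tool_rot","width","qpos")})
for n in("scene","top"):
    im,d=viewer.get_image(n); cv2.imwrite(f"pics/{n}0.png",im[:,:,::-1])
    m=viewer.camera_model(n); print(n,m["fx"],m["dist"],np.round(m["T"],3).tolist())
    for t in("pan_stand","cover","pan_red","pan_blue","pan_green","pan_yellow"):
        print(n,t,[(round(float(r["score"]),2),np.round(r["xy"]).tolist(),int(r["pixels"].sum())) for r in silhouettes(n,t)][:3])
E
```

```text
pics
{'clock': 0.0, 'eef_pos': array([ 248.02622604, -600.19394723,  249.4002994 ]), 'tool_rot': array([-3.13972920e+00,  6.07639131e-06,  3.91833941e-01]), 'width': 85.50901818506254, 'qpos': array([ 1.11318547,  0.62933386,  0.03843341,  1.51835716, -0.02701493,
        0.99628263, -0.01997595])}
scene 542.376751361383 [-0.11337283  0.          0.          0.          0.        ] [[-0.745, -0.486, 0.457, -91.954], [-0.667, 0.542, -0.512, 675.434], [0.001, -0.686, -0.728, 1065.112], [0.0, 0.0, 0.0, 1.0]]
scene pan_stand [(0.8, [311.0, 249.0], 4516)]
scene cover [(0.66, [306.0, 226.0], 1483), (0.5, [308.0, 248.0], 4806)]
scene pan_red [(0.71, [344.0, 193.0], 1141), (0.55, [420.0, 193.0], 650)]
scene pan_blue []
scene pan_green [(0.88, [423.0, 191.0], 622)]
scene pan_yellow [(0.61, [218.0, 366.0], 760)]
top 591.0682080829482 [-0.09470125  0.          0.          0.          0.        ] [[0.348, -0.856, 0.383, -105.659], [-0.937, -0.315, 0.149, -254.329], [-0.007, -0.411, -0.912, 1652.541], [0.0, 0.0, 0.0, 1.0]]
top pan_stand [(0.76, [323.0, 249.0], 3257)]
top cover [(0.81, [320.0, 228.0], 1532)]
top pan_red [(0.73, [401.0, 243.0], 1185)]
top pan_blue []
top pan_green [(0.73, [322.0, 248.0], 3250), (0.59, [440.0, 308.0], 447)]
top pan_yellow [(0.64, [194.0, 232.0], 431)]
```

View pics/scene0.png

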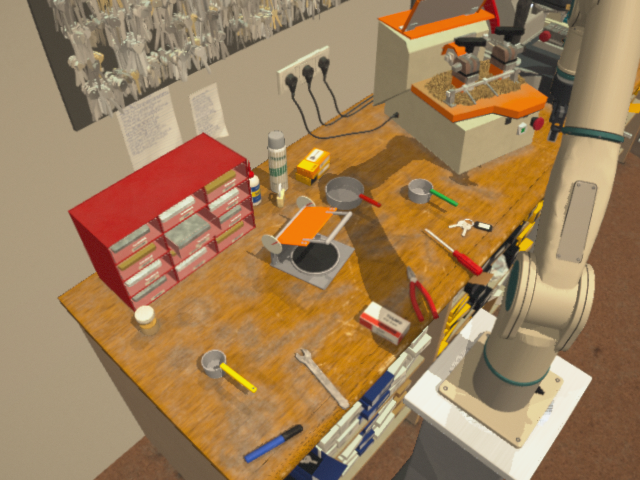

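View pics/top0.png

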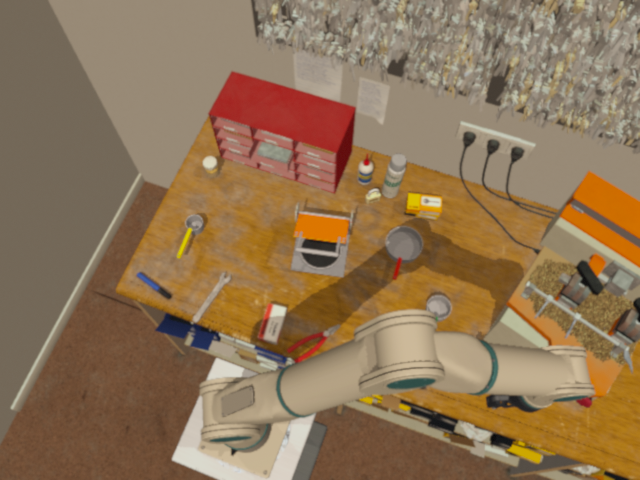

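The scene shows three pans: red (344,193), green (423,191) and yellow (215,362). There is no blue pan. The stand is at (313,250) with its cover partly raised.

```bash
cat > h.py <<'E'
import numpy as np, cv2
from scipy.optimize import least_squares
from scipy.spatial.transform import Rotation as R
from cell import ctrl, viewer, silhouettes
ROB=dict(red=(56,34),blue=(46,36),green=(36,38),yellow=(27,40))
HUE=dict(red=(174,6),blue=(105,125),green=(50,85),yellow=(25,34))
def rays(n):
    m=viewer.camera_model(n); K=np.array([[m["fx"],0,m["cx"]],[0,m["fy"],m["cy"]],[0,0,1.]])
    u,v=np.meshgrid(np.arange(640.),np.arange(480.))
    p=cv2.undistortPoints(np.stack([u.ravel(),v.ravel()],1)[:,None],K,np.array(m["dist"])).reshape(480,640,2)
    return np.dstack([p,np.ones((480,640))]),np.array(m["T"])
def cloud(n):
    im,d=viewer.get_image(n); r,T=rays(n)
    W=(r*d[...,None])@T[:3,:3].T+T[:3,3]; W[d==0]=np.nan
    return im,W
def proj(n,P):
    m=viewer.camera_model(n); K=np.array([[m["fx"],0,m["cx"]],[0,m["fy"],m["cy"]],[0,0,1.]])
    Ti=np.linalg.inv(m["T"]); return cv2.projectPoints(np.float64(P).reshape(-1,1,3),cv2.Rodrigues(Ti[:3,:3])[0],Ti[:3,3],K,np.array(m["dist"]))[0].reshape(-1,2)
def huemask(im,c):
    hsv=cv2.cvtColor(im,cv2.COLOR_RGB2HSV); lo,hi=HUE[c]; h=hsv[...,0]
    m=(h>=lo)&(h<=hi) if lo<hi else (h>=lo)|(h<=hi)
    return m&(hsv[...,1]>150)&(hsv[...,2]>60)
def circ(P,r,c0):
    f=least_squares(lambda c:np.hypot(*(P-c).T)-r,c0,loss="soft_l1",f_scale=1.5); return f.x
def pan(c,im,W,near,base=0,rad=140):
    """near: approx xy of pan centre; returns centre, handle dir angle (axis->end), counts"""
    r,h=ROB[c]; d=np.hypot(W[...,0]-near[0],W[...,1]-near[1]); z=W[...,2]-base
    hm=huemask(im,c)&(d<rad)&(z>h-8)&(z<h+22); H=W[hm][:,:2]
    S=(d<r+25)&(z>h-4)&(z<h+3)&~cv2.dilate(hm.astype(np.uint8),np.ones((3,3))).astype(bool); P=W[S][:,:2]
    cen=circ(P,r-1.2,near) if len(P)>5 else np.array([np.nan]*2)
    hc=np.median(H,0); vx=cv2.fitLine(H.astype(np.float32),cv2.DIST_HUBER,0,.01,.01).ravel()[:2]
    if vx@(hc-near)<0: vx=-vx
    t=(H-hc)@vx; end=hc+vx*np.percentile(t,98)
    return cen,vx,end,len(P),len(H),np.nanmedian(W[hm][:,2])
E
cat > look.py <<'E'
from h import *
import sys
for n in("scene","top"):
    im,W=cloud(n)
    for c in sys.argv[1:]:
        ss=[s for s in silhouettes(n,"pan_"+c) if s["score"]>.5]
        best=None
        for s in ss:
            m=s["pixels"]&(W[...,2]>8)&(W[...,2]<60)
            if (huemask(im,c)&cv2.dilate(m.astype(np.uint8),np.ones((7,7))).astype(bool)).sum()<15: continue
            g=m&~huemask(im,c); best=np.nanmedian(W[g][:,:2],0);break
        if best is None: print(n,c,"none");continue
        cen,v,end,a,b,hz=pan(c,im,W,best)
        print(n,c,"cen",cen.round(1),"ang cen-end",round(float(np.degrees(np.arctan2(*(end-cen)[::-1]))),1),"line",round(float(np.degrees(np.arctan2(v[1],v[0]))),1),"end",end.round(1),"len",round(float(np.hypot(*(end-cen))),1),a,b,round(float(hz),1))
E
python3 look.py red green yellow; python3 - <<'E'
from h import *
for n in("scene","top"):
    im,W=cloud(n); hsv=cv2.cvtColor(im,cv2.COLOR_RGB2HSV)
    s=silhouettes(n,"pan_stand")[0]["pixels"]; s=cv2.dilate(s.astype(np.uint8),np.ones((9,9))).astype(bool)
    z=W[...,2]; pl=s&(z>3.5)&(z<9.0); P=W[pl]
    rim=s&(z>11.5)&(z<16); 
    print(n,"plate",pl.sum(),cv2.minAreaRect(P[:,:2].astype(np.float32)),"rim",rim.sum(),circ(W[rim][:,:2],62,np.median(P[:,:2],0)))
    dark=s&(hsv[...,2]<60)&(z<14); print("dark",np.median(W[dark],0).round(1),dark.sum())
    o=s&(hsv[...,0]>5)&(hsv[...,0]<18)&(hsv[...,1]>180)&(z>40); O=W[o]; print("orange",O.mean(0).round(1),O.min(0).round(),O.max(0).round(),len(O),cv2.minAreaRect(O[:,:2].astype(np.float32)))
    nrm=np.linalg.svd(O-O.mean(0),full_matrices=False)[2][2]; print("normal",nrm.round(3))
    hi=s&(z>60)&~o; B=W[hi]; print("high nonorange z range",np.percentile(B[:,2],[5,50,95]), B[B[:,2]>np.percentile(B[:,2],80)].mean(0))
E
```

```text
scene red cen [ 657.4 -237.5] ang cen-end -178.0 line -177.9 end [ 538.1 -241.8] len 119.4 103 89 41.3
scene green cen [ 498.8 -388.3] ang cen-end 178.6 line 179.2 end [ 375.7 -385.3] len 123.2 66 98 46.4
scene yellow cen [500.2 383.8] ang cen-end -176.1 line -176.1 end [377.9 375.4] len 122.6 93 212 49.7
top red cen [ 657.1 -236.7] ang cen-end -176.8 line -177.7 end [ 538.4 -243.3] len 118.9 86 76 44.3
top green none
top yellow cen [498.7 383.3] ang cen-end -175.1 line -173.9 end [377.5 372.9] len 121.7 38 127 49.3
scene plate 1706 ((609.7459716796875, -52.1759033203125), (236.05255126953125, 326.493408203125), 19.948978424072266) rim 176 [560.50430614  -5.55289339]
dark [559.5  -4.8   7. ] 944
orange [582.9   1.2 112.4] [524. -81.  87.] [642.  78. 134.] 1191 ((584.6725463867188, -1.7192764282226562), (96.65147399902344, 152.33546447753906), 12.182344436645508)
normal [-0.373 -0.077 -0.925]
high nonorange z range [ 73.55102957 108.28885115 154.40850244] [491.57230201 -17.03709614 153.05892225]
top plate 940 ((589.906982421875, 5.017616271972656), (247.9892578125, 200.91978454589844), 12.320076942443848) rim 270 [559.25639933  -9.78234459]
dark [546.   -5.    8.2] 439
orange [ 5.851e+02 -4.000e-01  1.132e+02] [526. -77.  66.] [643.  88. 140.] 1072 ((583.0623168945312, 2.9084625244140625), (99.76004028320312, 155.7505340576172), 8.929349899291992)
normal [0.389 0.087 0.917]
high nonorange z range [ 89.23075154 129.89002714 158.24936781] [491.91102244 -18.70620892 156.50870087]
```

```bash
cat > to.py <<'E'
# to.py x y z yawdeg : shift from the present pose, tool axes
from h import *; import sys
def go(x,y,z,yaw=None):
    s=ctrl.read_state(); M=R.from_euler("xyz",s["tool_rot"]); p=s["eef_pos"]
    T=R.from_euler("xyz",[np.pi,0,np.radians(yaw)]) if yaw is not None else M
    print("at",p.round(1),"yaw",np.degrees(s["tool_rot"]).round(1),"w",round(s["width"],1),"t",round(s["clock"],2),"q",s["qpos"].round(2))
    print(" -> xyz",M.inv().apply(np.array([x,y,z])-p).round(1).tolist(),"ang",(M.inv()*T).as_rotvec().round(3).tolist())
if __name__=="__main__": go(*map(float,sys.argv[1:]))
E
python3 to.py 492.5 -18.5 230 101.5
```

```text
at [ 248.2 -600.7  250.3] yaw [180.   -0.   22.4] w 85.4 t 1.3 q [ 1.11  0.63  0.04  1.52 -0.03  1.   -0.02]
 -> xyz [448.1, -444.9, 20.3] ang [0.0, 0.0, -1.38]
```

```bash
python3 -m creep '[{"jaw":-0.1,"xyz":[448,-445,20],"angular":[0,0,-1.38]},{"jaw":-0.1,"xyz":[448,-445,20],"angular":[0,0,-1.38]},{"jaw":-0.1,"xyz":[448,-445,20],"angular":[0,0,-1.38]},{"jaw":-0.1,"xyz":[448,-445,20],"angular":[0,0,-1.38]},{"jaw":-0.1,"xyz":[448,-445,20],"angular":[0,0,-1.38]},{"jaw":-0.1,"xyz":[448,-445,20],"angular":[0,0,-1.38]},{"jaw":-0.1,"xyz":[448,-445,20],"angular":[0,0,-1.38]},{"jaw":-0.1,"xyz":[448,-445,20],"angular":[0,0,-1.38]},{"jaw":-0.1,"xyz":[448,-445,20],"angular":[0,0,-1.38]},{"jaw":-0.1,"xyz":[448,-445,20],"angular":[0,0,-1.38]},{"jaw":-0.1,"xyz":[448,-445,20],"angular":[0,0,-1.38]},{"jaw":-0.1,"xyz":[448,-445,20],"angular":[0,0,-1.38]}]'; python3 to.py 492.5 -18.5 151 101.5
```

```text
clock: 2.8
eef_pos: [492.3, -18.3, 230.3]
tool_rot: [-3.141, 0.0, 1.773]
force: [-0.1, -0.2, 0.2]
width: 38.2
gripper_force: 0.0
at [492.3 -18.3 230.3] yaw [-180.     0.   101.6] w 38.2 t 2.8 q [ 0.25  0.45 -0.38  1.96  0.24  0.77 -0.06]
 -> xyz [-0.2, 0.2, 79.3] ang [-0.0, 0.0, 0.002]
```

```bash
python3 -m creep '[{"jaw":-0.1,"xyz":[0,0,40],"angular":[0,0,0]},{"jaw":-0.1,"xyz":[0,0,79],"angular":[0,0,0]},{"jaw":-0.1,"xyz":[0,0,79],"angular":[0,0,0]},{"jaw":-1,"xyz":[0,0,79],"angular":[0,0,0]},{"jaw":-1,"xyz":[0,0,79],"angular":[0,0,0]},{"jaw":-1,"xyz":[0,0,79],"angular":[0,0,0]},{"jaw":-1,"xyz":[0,0,79],"angular":[0,0,0]},{"jaw":-1,"xyz":[0,0,79],"angular":[0,0,0]}]'; python3 - <<'E'
from h import *
im,W=cloud("scene"); cv2.imwrite("pics/s1.png",cv2.resize(im[160:320,220:420],(800,640))[:600,:,::-1])
im,W=cloud("top"); 
print(ctrl.read_state()["width"])
E
```

```text
clock: 3.8
eef_pos: [492.2, -19.3, 151.6]
tool_rot: [-3.141, 0.001, 1.771]
force: [-2.7, -4.2, 3.9]
width: 9.6
gripper_force: 58.7
9.856089173157466
```

View pics/s1.png

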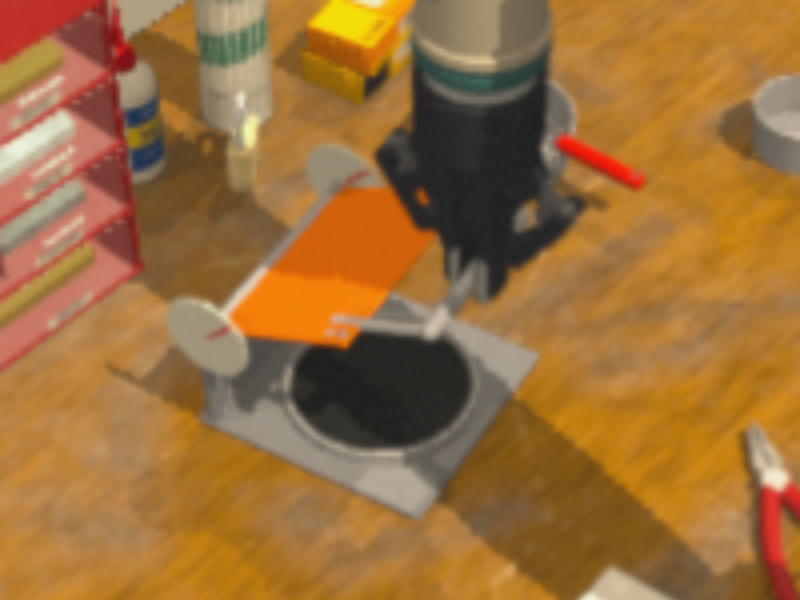

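The fingers hold the middle of the bar (crop 470,275). Next I swing the cover along its arc.

```bash
python3 -m creep '[{"jaw":-1,"xyz":[0,8.3,-16.5],"angular":[0,0,0]},{"jaw":-1,"xyz":[0,20.4,-34.4],"angular":[0,0,0]},{"jaw":-1,"xyz":[0,34.8,-50.5],"angular":[0,0,0]},{"jaw":-1,"xyz":[0,51.4,-64.4],"angular":[0,0,0]},{"jaw":-1,"xyz":[0,69.7,-75.9],"angular":[0,0,0]},{"jaw":-1,"xyz":[0,89.5,-84.7],"angular":[0,0,0]},{"jaw":-1,"xyz":[0,110.3,-90.6],"angular":[0,0,0]},{"jaw":-1,"xyz":[0,131.7,-93.6],"angular":[0,0,0]},{"jaw":-1,"xyz":[0,153.3,-93.6],"angular":[0,0,0]},{"jaw":-1,"xyz":[0,169.4,-91.6],"angular":[0,0,0]},{"jaw":-1,"xyz":[0,180,-89.4],"angular":[0,0,0]},{"jaw":-1,"xyz":[0,180,-89.4],"angular":[0,0,0]}]'
```

```text
clock: 5.4
eef_pos: [671.5, 18.2, 241.9]
tool_rot: [3.136, 0.0, 1.772]
force: [2.8, -2.0, 4.8]
width: 10.2
gripper_force: 64.3
```

```bash
python3 -m creep '[{"jaw":-0.1,"xyz":[0,0,0],"angular":[0,0,0]},{"jaw":-0.1,"xyz":[0,0,0],"angular":[0,0,0]},{"jaw":-0.1,"xyz":[0,0,0],"angular":[0,0,0]},{"jaw":-0.1,"xyz":[0,0,-40],"angular":[0,0,0]},{"jaw":-0.1,"xyz":[0,0,-70],"angular":[0,0,0]},{"jaw":-0.1,"xyz":[-80,-50,-70],"angular":[0,0,0.3]},{"jaw":-0.1,"xyz":[-80,-50,-70],"angular":[0,0,0.3]}]'; cat > stand.py <<'E'
from h import *
for n in("scene","top"):
    im,W=cloud(n); hsv=cv2.cvtColor(im,cv2.COLOR_RGB2HSV); z=W[...,2]
    near=np.hypot(W[...,0]-560,W[...,1]+6)<140
    d=np.hypot(W[...,0]-560,W[...,1]+6)
    rim=(d>48)&(d<76)&(z>11)&(z<17); c=circ(W[rim][:,:2],62,[560,-6.])
    dark=near&(hsv[...,2]<60)&(z<14)&(d<62); dc=np.array(cv2.minEnclosingCircle(W[dark][:,:2].astype(np.float32))[0])
    g=near&(hsv[...,1]<60)&(z>2)&(z<9.5)
    pm=cv2.morphologyEx(g.astype(np.uint8),cv2.MORPH_OPEN,np.ones((2,2))).astype(bool)
    k,l=cv2.connectedComponents((pm|dark|rim).astype(np.uint8)); 
    u=np.median(l[dark]); print(n,"rim",c.round(1),rim.sum(),"dark",dc.round(1),dark.sum(),"plate",cv2.minAreaRect(W[(l==u)][:,:2].astype(np.float32)))
    o=near|(d<220); o=o&(hsv[...,0]>5)&(hsv[...,0]<18)&(hsv[...,1]>200)&(z>95)&(z<230); O=W[o]
    if len(O)>30:
        nr=np.linalg.svd(O-O.mean(0),full_matrices=False)[2][2]; nr*=np.sign(nr[0]); print("orange",len(O),O.mean(0).round(1),"normal",nr.round(3),"yaw",np.degrees(np.arctan2(nr[1],nr[0])).round(1),"angle",(90-np.degrees(np.arcsin(nr[2]))).round(1))
E
python3 stand.py; python3 look.py red
```

```text
clock: 6.28
eef_pos: [634.8, -74.3, 311.1]
tool_rot: [3.141, 0.002, 1.465]
force: [0.3, -0.1, -0.5]
width: 38.1
gripper_force: 0.0
scene rim [559.4  -5.2] 185 dark [563.3 -10.6] 1043 plate ((559.5665893554688, -4.8512725830078125), (152.06190490722656, 160.69705200195312), 11.51085376739502)
orange 1360 [645.9  15.8 146.1] normal [ 0.947  0.197 -0.254] yaw 11.8 angle 104.7
top rim [559.6  -4.9] 104 dark [563.1 -26.6] 288 plate ((558.720703125, -47.732940673828125), (52.908836364746094, 151.21585083007812), 85.7717514038086)
orange 96 [655.9 -52.8 133.6] normal [ 0.94   0.277 -0.202] yaw 16.4 angle 101.6
scene red cen [ 657.6 -237.5] ang cen-end -177.8 line -177.1 end [ 535.6 -242.2] len 122.1 101 86 41.5
top red cen [ 657.  -236.3] ang cen-end -176.7 line -178.1 end [ 536.5 -243.2] len 120.7 89 70 45.0
```

```bash
python3 to.py 562.4 -240.8 110 2.3
```

```text
at [636.1 -68.9 310.7] yaw [ 1.80e+02 -1.00e-01  8.45e+01] w 38.5 t 6.58 q [ 0.24  0.57 -0.3   1.46  0.18  1.13 -0.18]
 -> xyz [-178.5, -56.9, 200.4] ang [-0.001, -0.002, 1.434]
```

```bash
python3 -m creep '[{"jaw":-0.1,"xyz":[-60,-20,0],"angular":[0,0,0.18]},{"jaw":-0.1,"xyz":[-120,-40,0],"angular":[0,0,0.36]},{"jaw":-0.1,"xyz":[-178,-57,40],"angular":[0,0,0.54]},{"jaw":-0.1,"xyz":[-178.5,-57,100],"angular":[0,0,0.72]},{"jaw":-0.1,"xyz":[-178.5,-57,150],"angular":[0,0,0.9]},{"jaw":-0.1,"xyz":[-178.5,-57,200],"angular":[0,0,1.08]},{"jaw":-0.1,"xyz":[-178.5,-57,200],"angular":[0,0,1.26]},{"jaw":-0.1,"xyz":[-178.5,-57,200],"angular":[0,0,1.434]},{"jaw":-0.1,"xyz":[-178.5,-57,200],"angular":[0,0,1.434]},{"jaw":-0.1,"xyz":[-178.5,-57,200],"angular":[0,0,1.434]}]'; python3 look.py red;python3 to.py 562.4 -240.8 39 2.3
```

```text
clock: 7.82
eef_pos: [562.0, -241.8, 110.7]
tool_rot: [-3.141, -0.0, 0.042]
force: [-1.1, 0.1, 0.2]
width: 38.5
gripper_force: 0.0
scene red cen [ 657.2 -237.7] ang cen-end -177.4 line -175.4 end [ 535.1 -243.3] len 122.2 109 87 41.7
top red none
at [ 561.5 -242.8  110.9] yaw [-180.    -0.     2.2] w 38.1 t 8.03 q [ 0.3   0.75  0.1   1.75 -0.11  0.65 -1.07]
 -> xyz [0.9, -1.9, 71.9] ang [-0.0, -0.0, -0.001]
```

```bash
python3 -m creep '[{"jaw":-0.1,"xyz":[0,-1,36],"angular":[0,0,0]},{"jaw":-0.1,"xyz":[0,-1,72],"angular":[0,0,0]},{"jaw":-0.1,"xyz":[0,-1,72],"angular":[0,0,0]},{"jaw":-1,"xyz":[0,-1,72],"angular":[0,0,0]},{"jaw":-1,"xyz":[0,-1,72],"angular":[0,0,0]},{"jaw":-1,"xyz":[0,-1,72],"angular":[0,0,0]},{"jaw":-1,"xyz":[0,-1,72],"angular":[0,0,0]},{"jaw":-1,"xyz":[0,-1,72],"angular":[0,0,0]}]'; python3 to.py 562.4 -240.8 39 2.3
```

```text
clock: 9.02
eef_pos: [562.1, -242.3, 40.0]
tool_rot: [3.141, -0.002, 0.038]
force: [-1.2, -0.0, 6.9]
width: 10.5
gripper_force: 59.4
at [ 562.1 -242.3   40. ] yaw [ 1.799e+02 -1.000e-01  2.200e+00] w 10.5 t 9.03 q [ 0.31  0.86  0.08  1.77 -0.13  0.52 -1.06]
 -> xyz [0.3, -1.5, 1.0] ang [0.001, -0.002, -0.002]
```

```bash
python3 -m creep '[{"jaw":-1,"xyz":[0,0,-30],"angular":[0,0,0]},{"jaw":-1,"xyz":[0,0,-70],"angular":[0,0,0]},{"jaw":-1,"xyz":[-40,0,-110],"angular":[0,0,0]},{"jaw":-1,"xyz":[-80,0,-110],"angular":[0,0,0]},{"jaw":-1,"xyz":[-80,0,-110],"angular":[0,0,0]},{"jaw":-1,"xyz":[-80,0,-110],"angular":[0,0,0]},{"jaw":-1,"xyz":[-80,0,-110],"angular":[0,0,0]}]'
cat > inhand.py <<'E'
# inhand.py colour : pan in the hand; fit rim plane and circle from both cameras
from h import *; import sys
c=sys.argv[1]; r,h=ROB[c]; s=ctrl.read_state(); p=s["eef_pos"]; yaw=s["tool_rot"][2]
u=np.array([np.cos(yaw),np.sin(yaw)]); near=p[:2]+95*u; zr=p[2]-5
for n in("scene","top"):
    im,W=cloud(n); d=np.hypot(W[...,0]-near[0],W[...,1]-near[1]); z=W[...,2]
    g=(d<r+15)&(z>zr-14)&(z<zr+14)&((W[...,:2]-p[:2])@u>25)&~huemask(im,c)
    # rim: highest points near radius
    g&=(d>r-12); P=W[g]
    if len(P)<20: print(n,"few");continue
    f=least_squares(lambda v:np.r_[np.hypot(P[:,0]-v[0],P[:,1]-v[1])-(r-1.2)],near,loss="soft_l1",f_scale=1.5).x
    A=P[P[:,2]>np.percentile(P[:,2],50)]; q=np.linalg.lstsq(np.c_[A[:,:2]-f,np.ones(len(A))],A[:,2],rcond=None)[0]
    off=f-p[:2]; print(n,len(P),"centre along",round(off@u,1),"left",round(off@np.array([-u[1],u[0]]),1),"rim z - tcp",(np.median(A[:,2])-p[2]).round(1),"slope deg along",np.degrees(np.arctan(q[:2]@u)).round(1))
    cv2.imwrite(f"pics/hand_{c}_{n}_{s['clock']:.0f}.png",im[:,:,::-1])
E
python3 inhand.py red
```

```text
clock: 9.9
eef_pos: [482.3, -244.5, 148.4]
tool_rot: [-3.141, -0.0, 0.039]
force: [0.9, 0.0, -2.3]
width: 10.7
gripper_force: 59.0
scene 286 centre along 94.6 left -0.1 rim z - tcp -9.5 slope deg along -0.4
top 40 centre along 95.4 left 1.4 rim z - tcp -5.5 slope deg along 1.4
```

```bash
python3 to.py 475.9 40.2 149 -28.4
```

```text
at [ 482.  -244.5  148.3] yaw [-180.     0.     2.2] w 10.9 t 10.0 q [ 0.35  0.62  0.1   1.92 -0.1   0.61 -1.01]
 -> xyz [4.9, -284.8, -0.6] ang [-0.0, 0.0, 0.534]
```

```bash
python3 -m creep '[{"jaw":-1,"xyz":[0,-40,0],"angular":[0,0,0.05]},{"jaw":-1,"xyz":[0,-85,0],"angular":[0,0,0.12]},{"jaw":-1,"xyz":[0,-130,0],"angular":[0,0,0.22]},{"jaw":-1,"xyz":[0,-175,0],"angular":[0,0,0.32]},{"jaw":-1,"xyz":[2,-220,0],"angular":[0,0,0.42]},{"jaw":-1,"xyz":[5,-260,0],"angular":[0,0,0.5]},{"jaw":-1,"xyz":[5,-285,0],"angular":[0,0,0.534]},{"jaw":-1,"xyz":[5,-285,0],"angular":[0,0,0.534]},{"jaw":-1,"xyz":[5,-285,0],"angular":[0,0,0.534]},{"jaw":-1,"xyz":[5,-285,0],"angular":[0,0,0.534]}]'; python3 inhand.py red;  python3 to.py 475.9 40.2 48 -28.4
```

```text
clock: 11.25
eef_pos: [475.8, 38.8, 148.7]
tool_rot: [3.141, -0.0, -0.498]
force: [-0.3, -1.0, -1.8]
width: 10.7
gripper_force: 59.1
scene 132 centre along 95.5 left -0.6 rim z - tcp -9.9 slope deg along -0.8
top 183 centre along 95.7 left -1.1 rim z - tcp -6.7 slope deg along -1.2
at [475.7  39.1 148.8] yaw [180.   -0.  -28.5] w 10.6 t 11.35 q [-0.35  0.57  0.31  2.09 -0.33  0.53 -1.87]
 -> xyz [-0.4, -1.1, 100.8] ang [0.0, -0.0, -0.002]
```

```bash
python3 -m creep '[{"jaw":-1,"xyz":[0,-1,40],"angular":[0,0,0]},{"jaw":-1,"xyz":[0,-1,75],"angular":[0,0,0]},{"jaw":-1,"xyz":[0,-1,90],"angular":[0,0,0]},{"jaw":-1,"xyz":[0,-1,97],"angular":[0,0,0]},{"jaw":-1,"xyz":[0,-1,101],"angular":[0,0,0]},{"jaw":-1,"xyz":[0,-1,101.5],"angular":[0,0,0]},{"jaw":-0.4,"xyz":[0,-1,101.5],"angular":[0,0,0]},{"jaw":-0.4,"xyz":[0,-1,101.5],"angular":[0,0,0]},{"jaw":-0.4,"xyz":[0,-1,101.5],"angular":[0,0,0]},{"jaw":-0.4,"xyz":[0,-1,70],"angular":[0,0,0]},{"jaw":-0.4,"xyz":[0,-1,20],"angular":[0,0,0]},{"jaw":-0.4,"xyz":[0,-1,-20],"angular":[0,0,0]}]'; python3 - <<'E'
from h import *
for n in("scene","top"):
    im,W=cloud(n)
    cen,v,end,a,b,hz=pan("red",im,W,np.array([559.5,-5]),base=8)
    print(n,cen.round(1),np.degrees(np.arctan2(v[1],v[0])),np.degrees(np.arctan2(*(end-cen)[::-1])),a,b,hz)
    d=np.hypot(*(W[...,:2]-[559.5,-5]).transpose(2,0,1)); g=(d<75)&(d>40)&(W[...,2]>36)&(W[...,2]<46)
    A=W[g]; q=np.linalg.lstsq(np.c_[A[:,:2]-cen,np.ones(len(A))],A[:,2],rcond=None)[0]; print("rim plane",q[2].round(1),np.degrees(q[:2]).round(1),len(A))
    if n=="scene": cv2.imwrite("pics/s2.png",cv2.resize(im[160:310,220:420],(800,600))[:,:,::-1])
E
python3 look.py green
```

```text
clock: 12.85
eef_pos: [476.3, 41.0, 170.4]
tool_rot: [-3.141, -0.001, -0.496]
force: [0.8, 0.4, -0.5]
width: 25.1
gripper_force: 0.0
scene [561.6  -4.8] 152.09946 151.49769074373089 125 110 50.78982533743692
rim plane 40.0 [-0.4 -0.2] 142
top [562.1  -5.8] 150.80814 151.73065602711242 81 86 51.80810924246862
rim plane 40.4 [-0.2 -0.1] 106
scene green cen [ 499.  -388.2] ang cen-end 178.0 line 177.8 end [ 376.5 -383.9] len 122.6 69 96 46.1
top green cen [ 497.  -389.1] ang cen-end 178.5 line 178.7 end [ 385.9 -386.1] len 111.2 58 72 48.3
```

View pics/s2.png

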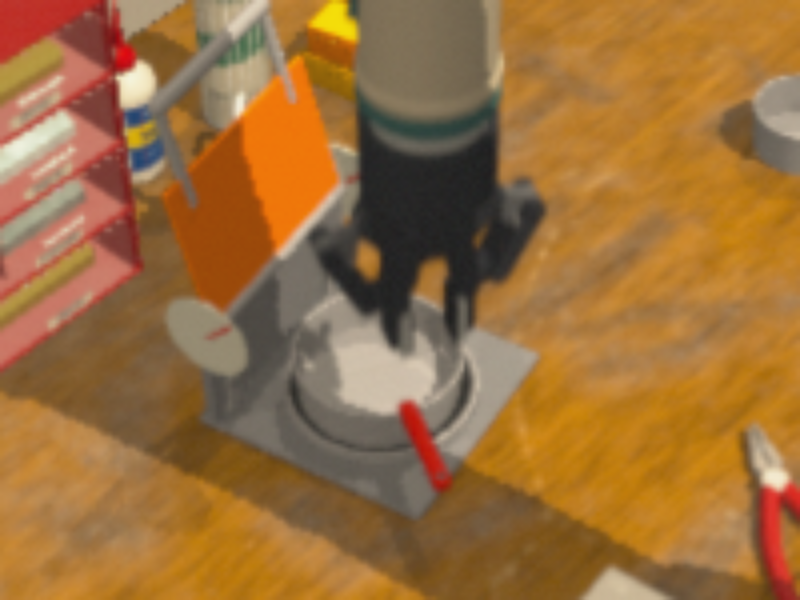

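Red sits flat inside the rim (crop 385,370), with its handle at about 152°. Green is next.

```bash
python3 to.py 403.5 -385.5 130 -1.8
```

```text
at [475.3  41.2 167.9] yaw [ 1.80e+02  1.00e-01 -2.84e+01] w 25.4 t 13.15 q [-0.39  0.54  0.35  2.08 -0.33  0.58 -1.87]
 -> xyz [139.9, 409.4, 38.1] ang [0.0, 0.002, -0.464]
```

```bash
python3 -m creep '[{"jaw":-0.1,"xyz":[20,60,0],"angular":[0,0,-0.07]},{"jaw":-0.1,"xyz":[40,118,0],"angular":[0,0,-0.14]},{"jaw":-0.1,"xyz":[60,176,0],"angular":[0,0,-0.21]},{"jaw":-0.1,"xyz":[80,234,10],"angular":[0,0,-0.28]},{"jaw":-0.1,"xyz":[100,292,20],"angular":[0,0,-0.35]},{"jaw":-0.1,"xyz":[120,350,30],"angular":[0,0,-0.42]},{"jaw":-0.1,"xyz":[140,409.5,38],"angular":[0,0,-0.464]},{"jaw":-0.1,"xyz":[140,409.5,38],"angular":[0,0,-0.464]},{"jaw":-0.1,"xyz":[140,409.5,38],"angular":[0,0,-0.464]},{"jaw":-0.1,"xyz":[140,409.5,38],"angular":[0,0,-0.464]},{"jaw":-0.1,"xyz":[140,409.5,38],"angular":[0,0,-0.464]}]'; python3 look.py green;python3 to.py 403.5 -385.5 43 -1.8
```

```text
clock: 14.52
eef_pos: [405.1, -384.2, 130.7]
tool_rot: [-3.141, -0.0, -0.03]
force: [0.6, -0.1, -0.7]
width: 38.7
gripper_force: 0.0
scene green cen [ 498.7 -388.1] ang cen-end 178.7 line 178.7 end [ 375.7 -385.3] len 123.0 71 97 46.5
top green cen [nan nan] ang cen-end nan line -179.7 end [ 384.6 -387. ] len nan 1 52 48.9
at [ 404.6 -385.3  130.9] yaw [180.   -0.   -1.8] w 38.3 t 14.72 q [ 0.63  0.66  0.12  1.89 -0.13  0.6  -0.77]
 -> xyz [-1.2, 0.2, 87.9] ang [0.0, -0.0, 0.0]
```

```bash
python3 -m creep '[{"jaw":-0.1,"xyz":[-1,0,45],"angular":[0,0,0]},{"jaw":-0.1,"xyz":[-1,0,88],"angular":[0,0,0]},{"jaw":-0.1,"xyz":[-1,0,88],"angular":[0,0,0]},{"jaw":-1,"xyz":[-1,0,88],"angular":[0,0,0]},{"jaw":-1,"xyz":[-1,0,88],"angular":[0,0,0]},{"jaw":-1,"xyz":[-1,0,88],"angular":[0,0,0]},{"jaw":-1,"xyz":[-1,0,88],"angular":[0,0,0]},{"jaw":-1,"xyz":[-1,0,60],"angular":[0,0,0]},{"jaw":-1,"xyz":[-1,0,10],"angular":[0,0,0]},{"jaw":-1,"xyz":[-1,0,-40],"angular":[0,0,0]},{"jaw":-1,"xyz":[-1,0,-40],"angular":[0,0,0]},{"jaw":-1,"xyz":[-1,0,-40],"angular":[0,0,0]}]'; python3 inhand.py green; python3 to.py 468.4 -24.1 171 11.6
```

```text
clock: 16.23
eef_pos: [402.7, -385.0, 170.2]
tool_rot: [-3.141, 0.001, -0.032]
force: [-1.2, 0.7, -1.1]
width: 10.8
gripper_force: 58.7
scene 212 centre along 94.0 left -0.0 rim z - tcp -8.5 slope deg along -3.8
top few
at [ 402.4 -384.8  169.3] yaw [-1.799e+02  1.000e-01 -1.800e+00] w 10.7 t 16.32 q [ 0.62  0.61  0.14  1.86 -0.12  0.69 -0.77]
 -> xyz [54.4, -362.6, -1.1] ang [-0.002, 0.002, -0.235]
```

```bash
python3 -m creep '[{"jaw":-1,"xyz":[8,-50,0],"angular":[0,0,-0.03]},{"jaw":-1,"xyz":[16,-105,0],"angular":[0,0,-0.06]},{"jaw":-1,"xyz":[24,-160,0],"angular":[0,0,-0.1]},{"jaw":-1,"xyz":[32,-215,0],"angular":[0,0,-0.14]},{"jaw":-1,"xyz":[40,-270,0],"angular":[0,0,-0.18]},{"jaw":-1,"xyz":[48,-320,0],"angular":[0,0,-0.21]},{"jaw":-1,"xyz":[54.5,-362.5,0],"angular":[0,0,-0.235]},{"jaw":-1,"xyz":[54.5,-362.5,0],"angular":[0,0,-0.235]},{"jaw":-1,"xyz":[54.5,-362.5,0],"angular":[0,0,-0.235]},{"jaw":-1,"xyz":[54.5,-362.5,0],"angular":[0,0,-0.235]}]'; python3 inhand.py green; python3 to.py 468.4 -24.1 55.5 11.6
```

```text
clock: 17.58
eef_pos: [468.8, -26.6, 170.3]
tool_rot: [3.141, 0.001, 0.2]
force: [0.5, 0.3, -2.1]
width: 10.9
gripper_force: 58.8
scene 244 centre along 92.6 left -0.4 rim z - tcp -9.1 slope deg along -3.6
top 30 centre along 92.8 left -0.8 rim z - tcp -7.2 slope deg along 5.0
at [469.1 -26.5 170.5] yaw [180.    0.   11.5] w 10.8 t 17.68 q [-0.09  0.5   0.12  2.09 -0.11  0.55 -1.26]
 -> xyz [-0.1, -2.5, 115.0] ang [0.0, 0.001, -0.002]
```

```bash
python3 -m creep '[{"jaw":-1,"xyz":[0,-2,45],"angular":[0,0,0]},{"jaw":-1,"xyz":[0,-2,85],"angular":[0,0,0]},{"jaw":-1,"xyz":[0,-2,102],"angular":[0,0,0]},{"jaw":-1,"xyz":[0,-2,110],"angular":[0,0,0]},{"jaw":-1,"xyz":[0,-2,115],"angular":[0,0,0]},{"jaw":-1,"xyz":[0,-2,115.5],"angular":[0,0,0]},{"jaw":-0.4,"xyz":[0,-2,115.5],"angular":[0,0,0]},{"jaw":-0.4,"xyz":[0,-2,115.5],"angular":[0,0,0]},{"jaw":-0.4,"xyz":[0,-2,115.5],"angular":[0,0,0]},{"jaw":-0.4,"xyz":[0,-2,80],"angular":[0,0,0]},{"jaw":-0.4,"xyz":[0,-2,30],"angular":[0,0,0]},{"jaw":-0.4,"xyz":[0,-2,-20],"angular":[0,0,0]}]'; cat > nest.py <<'E'
from h import *; import sys
BASE=dict(red=8,green=12,yellow=16)
for n in("scene","top"):
    im,W=cloud(n); xy=W[...,:2]
    for c in sys.argv[2:]:
        r,h=ROB[c]; b=BASE[c]
        cen,v,end,a,bb,hz=pan(c,im,W,np.array([561,-5.]),base=b-1)
        d=np.hypot(xy[...,0]-cen[0],xy[...,1]-cen[1]); g=(d<r+3)&(d>r-6)&(abs(W[...,2]-h-b+1)<6)&~huemask(im,c)
        A=W[g]; q=np.linalg.lstsq(np.c_[A[:,:2]-cen,np.ones(len(A))],A[:,2],rcond=None)[0]
        print(n,c,"cen",cen.round(1),"ang",np.degrees(np.arctan2(v[1],v[0])).round(1),np.degrees(np.arctan2(*(end-cen)[::-1])).round(1),"rim z",q[2].round(1),"expect",h+b,"slope",np.degrees(q[:2]).round(1),len(A),bb)
    if n=="scene": cv2.imwrite(sys.argv[1],cv2.resize(im[160:310,220:420],(800,600))[:,:,::-1])
E
python3 nest.py pics/s3.png red green; python3 look.py yellow;  python3 to.py 405 376 150 5
```

```text
clock: 19.18
eef_pos: [468.7, -23.1, 192.1]
tool_rot: [-3.141, 0.0, 0.203]
force: [1.6, 0.0, 0.7]
width: 25.0
gripper_force: 0.0
scene red cen [560.8  -4.5] ang 150.7 151.2 rim z 39.2 expect 42 slope [-0.2  0.1] 204 112
scene green cen [559.7  -4.8] ang -168.2 -168.4 rim z 47.9 expect 50 slope [-1.3  0.6] 132 104
top red cen [561.8  -5.3] ang 153.3 153.1 rim z 39.9 expect 42 slope [-0.7 -0.9] 58 87
top green cen [542.2   1.4] ang -167.6 -161.4 rim z 46.8 expect 50 slope [-5.3  1.8] 16 63
scene yellow cen [500.4 383.8] ang cen-end -176.1 line -176.0 end [378.2 375.5] len 122.4 86 209 49.3
top yellow cen [499.3 383. ] ang cen-end -176.6 line -177.0 end [377.8 375.7] len 121.8 24 122 49.0
at [468.2 -23.1 190. ] yaw [-1.80e+02  1.00e-01  1.16e+01] w 25.5 t 19.48 q [-0.11  0.47  0.14  2.07 -0.11  0.61 -1.26]
 -> xyz [18.6, -403.6, 40.1] ang [-0.0, 0.002, 0.116]
```

View pics/s3.png

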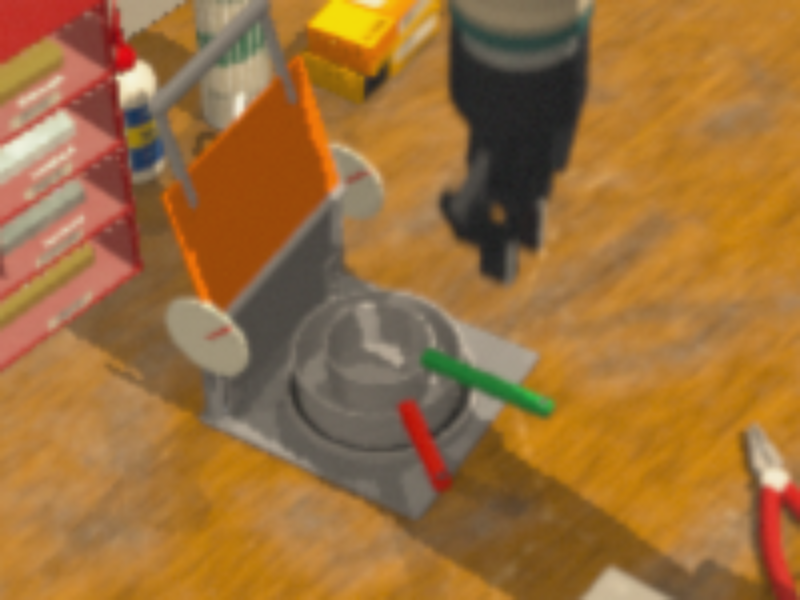

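Green sits flat inside red (crop 380,350). Yellow is next.

```bash
python3 -m creep '[{"jaw":-0.1,"xyz":[2,-58,10],"angular":[0,0,0.03]},{"jaw":-0.1,"xyz":[4,-116,20],"angular":[0,0,0.06]},{"jaw":-0.1,"xyz":[7,-174,30],"angular":[0,0,0.09]},{"jaw":-0.1,"xyz":[10,-232,40],"angular":[0,0,0.13]},{"jaw":-0.1,"xyz":[14,-290,40],"angular":[0,0,0.137]},{"jaw":-0.1,"xyz":[17,-348,40],"angular":[0,0,0.137]},{"jaw":-0.1,"xyz":[19,-404.5,40],"angular":[0,0,0.137]},{"jaw":-0.1,"xyz":[19,-404.5,40],"angular":[0,0,0.137]},{"jaw":-0.1,"xyz":[19,-404.5,40],"angular":[0,0,0.137]},{"jaw":-0.1,"xyz":[19,-404.5,40],"angular":[0,0,0.137]},{"jaw":-0.1,"xyz":[19,-404.5,40],"angular":[0,0,0.137]}]'; python3 look.py yellow;python3 to.py 405.1 377.2 45 3.8
```

```text
clock: 20.85
eef_pos: [406.7, 375.3, 150.7]
tool_rot: [3.141, 0.0, 0.063]
force: [0.4, -0.3, 0.5]
width: 38.4
gripper_force: 0.0
scene yellow cen [500.4 383.6] ang cen-end -175.8 line -174.8 end [377.2 374.6] len 123.5 51 188 48.9
top yellow cen [498.7 383.3] ang cen-end -176.6 line -177.6 end [376. 376.] len 122.9 35 84 48.9
at [406.4 376.4 150.9] yaw [-180.    -0.     3.7] w 38.3 t 21.05 q [-0.95  0.64  0.23  1.89 -0.23  0.64 -2.08]
 -> xyz [-1.3, -0.9, 105.9] ang [-0.0, -0.0, -0.001]
```

```bash
python3 -m creep '[{"jaw":-0.1,"xyz":[-1,-1,50],"angular":[0,0,0]},{"jaw":-0.1,"xyz":[-1,-1,106],"angular":[0,0,0]},{"jaw":-0.1,"xyz":[-1,-1,106],"angular":[0,0,0]},{"jaw":-1,"xyz":[-1,-1,106],"angular":[0,0,0]},{"jaw":-1,"xyz":[-1,-1,106],"angular":[0,0,0]},{"jaw":-1,"xyz":[-1,-1,106],"angular":[0,0,0]},{"jaw":-1,"xyz":[-1,-1,106],"angular":[0,0,0]},{"jaw":-1,"xyz":[-1,-1,80],"angular":[0,0,0]},{"jaw":-1,"xyz":[-1,-1,30],"angular":[0,0,0]},{"jaw":-1,"xyz":[-1,-1,-30],"angular":[0,0,0]},{"jaw":-1,"xyz":[-1,-1,-30],"angular":[0,0,0]},{"jaw":-1,"xyz":[-1,-1,-30],"angular":[0,0,0]}]'; python3 inhand.py yellow; python3 to.py 501 -79.4 181 51.6
```

```text
clock: 22.55
eef_pos: [404.4, 377.5, 180.6]
tool_rot: [3.141, 0.001, 0.066]
force: [-0.1, -0.3, -0.6]
width: 10.7
gripper_force: 58.7
scene 155 centre along 93.1 left -1.2 rim z - tcp -9.5 slope deg along -1.8
top 123 centre along 91.1 left -1.0 rim z - tcp -4.9 slope deg along -7.8
at [404.  377.  179.4] yaw [1.799e+02 1.000e-01 3.800e+00] w 10.7 t 22.65 q [-0.97  0.6   0.25  1.87 -0.22  0.71 -2.09]
 -> xyz [66.7, 461.8, -0.9] ang [0.001, 0.003, -0.835]
```

```bash
python3 -m creep '[{"jaw":-1,"xyz":[6,55,0],"angular":[0,0,-0.08]},{"jaw":-1,"xyz":[14,110,0],"angular":[0,0,-0.18]},{"jaw":-1,"xyz":[22,165,0],"angular":[0,0,-0.28]},{"jaw":-1,"xyz":[30,220,0],"angular":[0,0,-0.38]},{"jaw":-1,"xyz":[38,275,0],"angular":[0,0,-0.48]},{"jaw":-1,"xyz":[46,330,0],"angular":[0,0,-0.58]},{"jaw":-1,"xyz":[54,385,0],"angular":[0,0,-0.68]},{"jaw":-1,"xyz":[62,430,0],"angular":[0,0,-0.78]},{"jaw":-1,"xyz":[67,462,0],"angular":[0,0,-0.835]},{"jaw":-1,"xyz":[67,462,0],"angular":[0,0,-0.835]},{"jaw":-1,"xyz":[67,462,0],"angular":[0,0,-0.835]},{"jaw":-1,"xyz":[67,462,0],"angular":[0,0,-0.835]}]'; python3 inhand.py yellow; python3 nest.py pics/s4.png red green; python3 to.py 501 -79.4 61 51.6
```

```text
clock: 24.15
eef_pos: [501.9, -77.3, 180.2]
tool_rot: [-3.14, 0.0, 0.903]
force: [-0.9, 0.6, -0.5]
width: 10.9
gripper_force: 58.7
scene 209 centre along 91.1 left -0.3 rim z - tcp -8.0 slope deg along -8.1
top 25 centre along 90.3 left -2.9 rim z - tcp -5.2 slope deg along 9.4
scene red cen [561.5  -4.4] ang 151.7 151.8 rim z 39.2 expect 42 slope [0.  0.2] 200 118
scene green cen [560.3  -5.3] ang -169.5 -169.3 rim z 47.6 expect 50 slope [-0.3  0.1] 131 110
top red cen [569.  -26.9] ang 155.1 144.5 rim z 36.1 expect 42 slope [-5.5  3.1] 19 27
top green cen [541.   -4.3] ang -168.6 -165.0 rim z 46.4 expect 50 slope [-1.7  4.7] 15 65
at [502.3 -78.  180.7] yaw [-180.    -0.    51.7] w 10.5 t 24.35 q [ 0.13  0.53 -0.05  1.98  0.04  0.64 -0.61]
 -> xyz [-1.9, -0.1, 119.7] ang [-0.0, -0.0, 0.002]
```

View pics/s4.png

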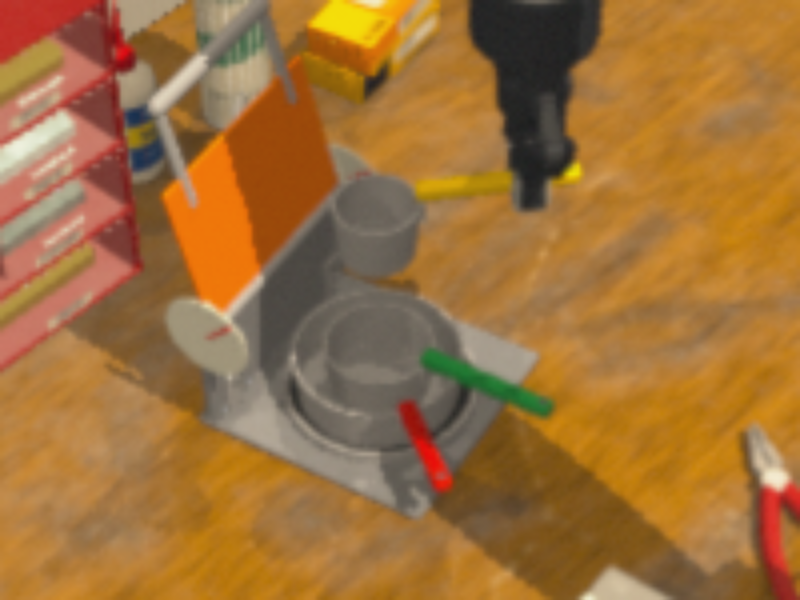

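```bash
python3 -m creep '[{"jaw":-1,"xyz":[-1,0,45],"angular":[0,0,0]},{"jaw":-1,"xyz":[-1,0,85],"angular":[0,0,0]},{"jaw":-1,"xyz":[-1,0,105],"angular":[0,0,0]},{"jaw":-1,"xyz":[-1,0,114],"angular":[0,0,0]},{"jaw":-1,"xyz":[-1,0,119.5],"angular":[0,0,0]},{"jaw":-1,"xyz":[-1,0,120],"angular":[0,0,0]},{"jaw":-0.4,"xyz":[-1,0,120],"angular":[0,0,0]},{"jaw":-0.4,"xyz":[-1,0,120],"angular":[0,0,0]},{"jaw":-0.4,"xyz":[-1,0,120],"angular":[0,0,0]},{"jaw":-0.4,"xyz":[-1,0,80],"angular":[0,0,0]},{"jaw":-0.4,"xyz":[-1,0,30],"angular":[0,0,0]},{"jaw":-0.4,"xyz":[-1,0,-20],"angular":[0,0,0]}]'; python3 nest.py pics/s5.png red green yellow; python3 stand.py | grep orange; python3 to.py 671.5 18.2 315 101.5
```

```text
clock: 25.85
eef_pos: [501.5, -79.5, 202.1]
tool_rot: [-3.141, 0.0, 0.901]
force: [0.9, -1.2, 0.1]
width: 25.6
gripper_force: 0.0
scene red cen [561.8  -5.7] ang 152.1 151.3 rim z 39.4 expect 42 slope [-0.1  0.2] 176 121
scene green cen [560.5  -5.4] ang -167.7 -169.0 rim z 47.6 expect 50 slope [ 0.4 -0.7] 107 103
scene yellow cen [558.5  -7.4] ang -127.8 -129.2 rim z 53.7 expect 56 slope [-0.4 -1.2] 106 86
top red cen [571.6 -39. ] ang 158.7 140.3 rim z 40.3 expect 42 slope [1.7 1.1] 32 33
top green cen [560.3  -8.7] ang -167.4 -169.1 rim z 48.9 expect 50 slope [ 0.4 -0.2] 57 65
top yellow cen [558.2  -8.1] ang -129.5 -128.5 rim z 55.5 expect 56 slope [-0.5 -2.6] 50 90
orange 1359 [646.   15.7 146. ] normal [ 0.947  0.195 -0.254] yaw 11.7 angle 104.7
at [502.1 -79.6 201.6] yaw [ 1.799e+02 -1.000e-01  5.160e+01] w 25.5 t 26.05 q [ 0.14  0.49 -0.05  1.96  0.04  0.68 -0.61]
 -> xyz [182.0, 72.2, -113.1] ang [0.002, -0.0, -0.871]
```

View pics/s5.png

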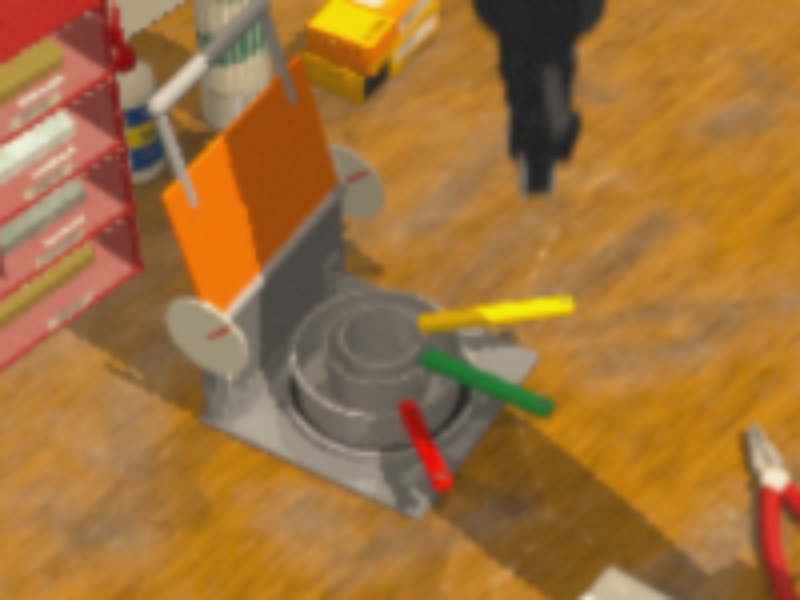

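All three pans are nested flat, handles about 40° apart, with rims stepping as expected. Next is the cover.

```bash
python3 -m creep '[{"jaw":-0.1,"xyz":[0,0,-60],"angular":[0,0,0]},{"jaw":-0.1,"xyz":[0,0,-113],"angular":[0,0,-0.15]},{"jaw":-0.1,"xyz":[40,15,-113],"angular":[0,0,-0.3]},{"jaw":-0.1,"xyz":[90,35,-113],"angular":[0,0,-0.45]},{"jaw":-0.1,"xyz":[140,55,-113],"angular":[0,0,-0.6]},{"jaw":-0.1,"xyz":[182,72,-113],"angular":[0,0,-0.75]},{"jaw":-0.1,"xyz":[182,72,-113],"angular":[0,0,-0.871]},{"jaw":-0.1,"xyz":[182,72,-113],"angular":[0,0,-0.871]},{"jaw":-0.1,"xyz":[182,72,-113],"angular":[0,0,-0.871]},{"jaw":-0.1,"xyz":[182,72,-113],"angular":[0,0,-0.871]}]'; python3 to.py 671.5 18.2 242 101.5
```

```text
clock: 27.3
eef_pos: [670.8, 17.8, 313.6]
tool_rot: [-3.141, 0.0, 1.77]
force: [-0.0, 0.8, -0.1]
width: 38.6
gripper_force: 0.0
at [670.8  17.8 313.6] yaw [-180.     0.   101.4] w 38.6 t 27.3 q [ 0.08  0.62 -0.28  1.36  0.17  1.18 -0.01]
 -> xyz [0.2, 0.8, 71.6] ang [-0.0, 0.0, -0.001]
```

```bash
python3 -m creep '[{"jaw":-0.1,"xyz":[0,0.5,36],"angular":[0,0,0]},{"jaw":-0.1,"xyz":[0,0.5,71.5],"angular":[0,0,0]},{"jaw":-0.1,"xyz":[0,0.5,71.5],"angular":[0,0,0]},{"jaw":-1,"xyz":[0,0.5,71.5],"angular":[0,0,0]},{"jaw":-1,"xyz":[0,0.5,71.5],"angular":[0,0,0]},{"jaw":-1,"xyz":[0,0.5,71.5],"angular":[0,0,0]},{"jaw":-1,"xyz":[0,0.5,71.5],"angular":[0,0,0]},{"jaw":-1,"xyz":[0,0.5,71.5],"angular":[0,0,0]}]'; python3 to.py 671.5 18.2 242 101.5
```

```text
clock: 28.3
eef_pos: [672.8, 18.5, 244.3]
tool_rot: [3.138, 0.001, 1.772]
force: [-0.2, -0.4, 6.1]
width: 9.9
gripper_force: 59.0
at [672.8  18.5 244.3] yaw [179.8   0.  101.5] w 9.9 t 28.3 q [ 0.08  0.68 -0.27  1.45  0.19  1.04 -0.03]
 -> xyz [-0.1, -1.3, 2.3] ang [0.004, 0.001, 0.0]
```

```bash
python3 -m creep '[{"jaw":-1,"xyz":[0,-17.7,-3.6],"angular":[0,0,0]},{"jaw":-1,"xyz":[0,-39.3,-5.1],"angular":[0,0,0]},{"jaw":-1,"xyz":[0,-60.9,-3.6],"angular":[0,0,0]},{"jaw":-1,"xyz":[0,-79.4,0.2],"angular":[0,0,0]},{"jaw":-1,"xyz":[0,-94.8,5.2],"angular":[0,0,0]},{"jaw":-1,"xyz":[0,-109.7,11.8],"angular":[0,0,0]},{"jaw":-1,"xyz":[0,-121.4,18.5],"angular":[0,0,0]},{"jaw":-1,"xyz":[0,-132.6,26.1],"angular":[0,0,0]},{"jaw":-1,"xyz":[0,-141,32.9],"angular":[0,0,0]},{"jaw":-1,"xyz":[0,-147,38.4],"angular":[0,0,0]},{"jaw":-1,"xyz":[0,-148.9,40.3],"angular":[0,0,0]},{"jaw":-1,"xyz":[0,-148.9,40.3],"angular":[0,0,0]}]'; python3 stand.py | grep -A1 orange; python3 to.py 526 -11.9 199.6 101.5
```

```text
clock: 29.8
eef_pos: [526.1, -12.0, 202.1]
tool_rot: [3.141, 0.001, 1.771]
force: [0.4, -2.7, 3.2]
width: 9.6
gripper_force: 65.7
orange 452 [594.2   8.9 131.2] normal [0.693 0.146 0.706] yaw 11.9 angle 45.1
top rim [561.1  -4.4] 120 dark [534.6 -19.1] 27 plate ((496.41766357421875, -2.6115493774414062), (62.495361328125, 27.57117462158203), 55.82951736450195)
orange 177 [602.9 -42.  134.9] normal [0.698 0.147 0.701] yaw 11.9 angle 45.5
at [526.1 -12.  202.1] yaw [1.800e+02 1.000e-01 1.015e+02] w 10.0 t 29.9 q [ 0.15  0.53 -0.27  1.91  0.2   0.73 -0.03]
 -> xyz [0.1, -0.1, 2.5] ang [0.0, 0.001, -0.0]
```

Cover at about 45°. Now release, lift clear and check.

```bash
python3 -m creep '[{"jaw":-0.1,"xyz":[0,0,0],"angular":[0,0,0]},{"jaw":-0.1,"xyz":[0,0,0],"angular":[0,0,0]},{"jaw":-0.1,"xyz":[0,0,0],"angular":[0,0,0]},{"jaw":-0.1,"xyz":[0,0,-40],"angular":[0,0,0]},{"jaw":-0.1,"xyz":[0,0,-90],"angular":[0,0,0]},{"jaw":-0.1,"xyz":[-50,0,-110],"angular":[0,0,0]},{"jaw":-0.1,"xyz":[-110,0,-110],"angular":[0,0,0]},{"jaw":-0.1,"xyz":[-170,0,-110],"angular":[0,0,0]},{"jaw":-0.1,"xyz":[-200,0,-110],"angular":[0,0,0]},{"jaw":-0.1,"xyz":[-200,0,-110],"angular":[0,0,0]},{"jaw":-0.1,"xyz":[-200,0,-110],"angular":[0,0,0]}]'; python3 stand.py | grep orange; python3 nest.py pics/s6.png red green yellow
```

```text
clock: 31.28
eef_pos: [565.5, -205.7, 311.6]
tool_rot: [-3.141, -0.002, 1.773]
force: [-0.0, 0.3, -0.5]
width: 38.7
gripper_force: 0.0
orange 465 [593.5   4.5 132.6] normal [0.692 0.145 0.708] yaw 11.8 angle 45.0
scene red cen [562.1  -5.5] ang 150.4 150.9 rim z 39.3 expect 42 slope [-0.   0.4] 183 110
scene green cen [560.5  -5.8] ang -169.2 -169.9 rim z 47.9 expect 50 slope [ 0.5 -0.2] 92 110
scene yellow cen [557.4  -7.1] ang -99.2 -167.9 rim z 53.7 expect 56 slope [-1.1 -1.1] 101 3
  return _methods._mean(a, axis=axis, dtype=dtype,
  ret = ret.dtype.type(ret / rcount)
  return _methods._mean(a, axis=axis, dtype=dtype,
  ret = um.true_divide(
Traceback (most recent call last):
  File "nest.py", line 7, in <module>
    cen,v,end,a,bb,hz=pan(c,im,W,np.array([561,-5.]),base=b-1)
                      ~~~^^^^^^^^^^^^^^^^^^^^^^^^^^^^^^^^^^^^^
  File "h.py", line 31, in pan
    hc=np.median(H,0); vx=cv2.fitLine(H.astype(np.float32),cv2.DIST_HUBER,0,.01,.01).ravel()[:2]
                          ~~~~~~~~~~~^^^^^^^^^^^^^^^^^^^^^^^^^^^^^^^^^^^^^^^^^^^^^^^
cv2.error: OpenCV(4.12.0) /io/opencv/modules/imgproc/src/linefit.cpp:50: error: (-215:Assertion failed) count > 0 in function 'fitLine2D_wods'
```

View pics/s6.png

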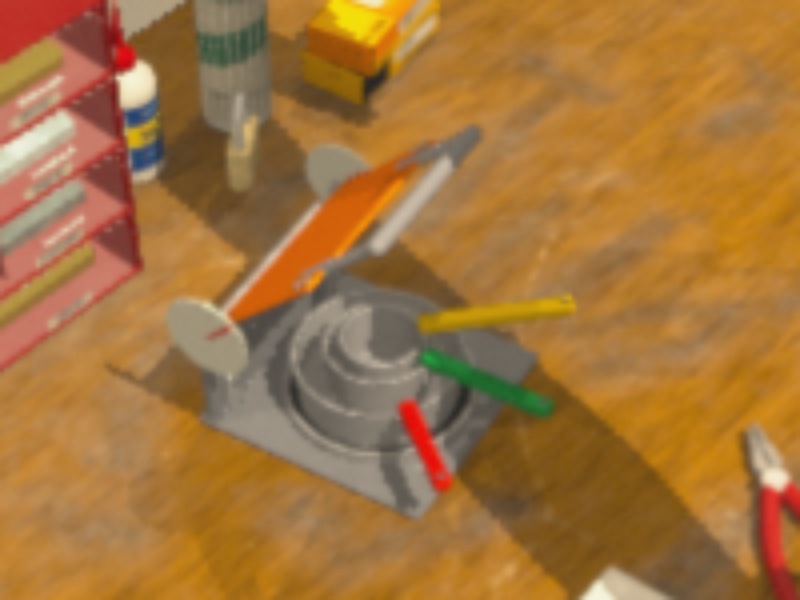

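The picture shows the three pans nested at (375,365), handles fanned, and the cover aligned with the red 45° line (210,335). The arm is clear. The yellow angle failed only because the handle lies in shadow and its colour drops out; it has not moved in the picture.

```bash
python3 -c "
from cell import ctrl
print(ctrl.finish_job())"
```

```text
the job is handed in; nothing more can be done
None
```

The job is handed in: the red, green and yellow pans (there was no blue) are nested flat on the pad with handles about 40° apart, the cover measures 45° on its mark, and the robot is clear.

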